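# Undock the data terminal and hang it up

## Task

Pull the data terminal straight up out of its charging cradle, against the two sprung catches that hold it in. Hang it by the clip on its back on the red bar of the hanging stand, and before you let go tug it gently down, so that the sprung bar sinks about a centimetre deeper than the terminal's own weight takes it, to check that it is held. Then let go and leave it hanging still on the bar, without disturbing the cup, the bottle and the tape roll.

Things in the scene. Friction and masses are not known exactly. Their poses are not given: they have to be found in the camera images.
- terminal: black and blue handheld data terminal, upright, 72 (x, width) x 42 (y, thickness) x 126 mm (z, height), 0.35 kg give or take a fifth. Origin: centre of its underside; z up. The blue screen face is at y = -21 mm, the flat back at y = +21 mm. Grasp it across the 42 mm thickness above z = 81 mm; below that the belt clip is on its back. Rubber side ribs (x = +-34 to 38 mm) at z = 40 mm.
- clip_throat (a point): top end, middle, of the slot of the steel clip on the terminal's back (terminal frame x 0, y 26.5, z 76 mm). The clip is 44 mm wide in x: a bridge (z 76 to 81, y 21 to 39 mm) and a tongue hanging from it (y 32 to 36 mm) down to z = 33 mm, its lower end flared out to y = 40 mm. The slot between back and tongue is 11 mm wide and open downwards.
- cradle: black charging cradle, fixed, 112x119x36 mm; the terminal stands in it 6 mm above the worktop. Origin: centre of its underside; axes as the docked terminal's. On towers at x = +-46 to 62 mm, 60 mm high, sprung orange catches hold the terminal's ribs down. A straight upward pull of about 8 N plus its weight frees it: past the catches after 15 mm of lift, out of the well after 40.
- stand: fixed hanging stand: grey base plate 100 (x) x 190 (y) x 10 mm, two upright aluminium sleeves 78 mm to either side (y), which carry the red bar. Origin: centre of its underside; z up. Symmetrical: the terminal may hang on the -x or the +x side of the bar.
- bar_top (a point): middle of the bar's upper edge, 150 mm above the worktop when unloaded; moves with the bar. The bar is a flat red steel strip on edge along the stand's y axis, 5 mm thick (x), 30 mm high (from this point down), free over 130 mm between black end pieces 16 mm across that stand 2 mm higher.
- hang_bar (a joint): how far the sprung bar has sunk, m: 0 unloaded, 0.030 fully down. Stiffness 500 N/m (1 cm for 5 N); the hung terminal alone sinks it 5 to 9 mm.
- blue_cup: bystander: lidded specimen cup with blue lid, 49 mm across, 58 mm high; origin centre of its underside
- yellow_dropper: bystander: dropper bottle with yellow cap, 25 mm across, 78 mm high; origin centre of its underside
- tape_roll: bystander: roll of beige tape lying flat, 60 mm across, 24 mm high; origin centre of its underside

How it is judged:
By the outcome, as a careful person would: the job done as asked, in the order asked, and still so for the second after the job is handed in, with the robot touching nothing.
It also fails if it takes over 43 s, if anything falls off the work surface, if the arm or the gripper's body presses on something with over 40 N, if the wrist force passes 120 N, or if a joint passes its speed limit or range.

## Robot

A 6-joint arm with a two-finger parallel gripper is mounted at the origin on a cart in front of the work surface, level with it; the furniture and walls round the work are solid. World frame = base frame: x ahead of the robot, y to its left, z up, the work surface at z = 0. Lengths are in m, angles in rad, forces in N, time in s.
With the tool pointing down it reaches from about 0.35 to 1 m from the base axis. Payload 7.1 kg.
Tool frame: the origin (TCP) lies between the finger pads; the fingertips stand 19 mm ahead of it and the grasp point (between the pads) is the TCP (arm.tcp_to_tips is the y of the fingertips in the tool frame, in m); y points along the fingers, x is the direction in which the jaws open and shut, and the axes are right-handed (so a half turn about y gives the same grasp; the last joint's range is limited). The gripper opens to 85 mm and grips with 20 to 120 N. Pads are 22 mm wide; open, the fingers measure 114 mm over their backs; the gripper's body (76 mm by 85 mm) begins 54 mm behind the grasp point. The pads swing forward as they close: fully open they stand 13 mm farther back than shut.
Start: joints at [-1.328, 0.423, 1.63, -0, 1.089, -0.019], TCP at [0.162, -0.604, 0.25] pointing down, gripper open.
Joint ranges: [-3, 3], [-0.9, 2.11], [0.09, 2.58], [-1.31, 4.45], [0.11, 2.69], [-2.54, 2.54]. Speed limits (rad/s): [2.39, 2.39, 3.01, 3.14, 3.14, 3.14].

## Interface

Orientations are given as a unit quaternion [w, x, y, z].
In Python, from workcell import arm, jaws, kinematics, optics, ticket, status gives the robot as it stands. The module is installed in compiled form; this text tells all that it offers. Calls block until the motion is done:
- arm.move_to(position, orientation): joint-space move of the TCP to a pose.
- arm.move_straight(position, velocity=0.15, orientation=None, until_force=None): straight line of the TCP; orientation=None keeps the orientation; velocity is the mean speed in m/s. With until_force (N) it stops when the force on the tool has changed by that much, and returns True; else False.
- arm.movej(angles): joint-space move.
- jaws.open_jaws() and jaws.clamp(f_grip=None): open the fingers fully, or close them until they stop; f_grip is the grip in N (None keeps the last).
- arm.pause(seconds).
- kinematics.inverse_kinematics(position, orientation): joint angles nearest the present ones, or None.
- optics.camera(name): name is "side" or "top" or "wrist"; returns the picture (420x560x3 uint8, red, green, blue); there is no depth.
- optics.calibration(name): a dict with "fx", "fy", "cx", "cy" (pixels), "dist_coeffs" ([k1, k2, p1, p2, k3] as OpenCV has them; the pictures are not rectified), "R" (3x3) and "t" (3): a world point X has camera coordinates R X + t. Camera axes: x right, y down, z forward; pixel columns grow to the right and rows downward; lengths in m; the calibration is good to about 2 mm. A picture is of the moment at which its call begins: read the wrist's pose just before it. calibration takes no time and is no camera call; for the wrist camera it gives the pose at the moment of the call.
A pose or a line that the arm cannot do raises arm.PlanningError and nothing moves.
- ticket.close_job(): hands the job in, once; it reports no verdict.
Readings, each from a call of its own:
- status.get_clock(): time.
- status.get_joints(): joint angles.
- status.get_dq(): joint speeds.
- status.get_joint_torque(): joint torques, N m.
- status.get_ee_pos(): TCP position.
- status.get_ee_rot(): TCP orientation.
- status.get_ft_force(): force on the tool from outside, world axes, zero at the start.
- status.get_moment(): the same for the moment, N m.
- status.get_width(): finger opening in m.
Only numpy, scipy, OpenCV 4.12 (cv2) and the standard library are available. Lean on these libraries where they do the work, as an engineer would, in place of code of your own. Each camera call takes 0.05 s, during which the arm holds its last target.

## Working session

There is one attempt and no reset: what is moved stays moved. The work goes in short steps, each a Python script; the robot and the scene stay as the last script left them, time stands still between calls to the robot, and variables do not carry over. Pictures are saved under pics/ and viewed, and the job is handed in when it is done.

```bash
mkdir -p pics; python3 - <<'E'
from workcell import arm, jaws, kinematics, optics, ticket, status
import cv2,numpy as np
np.set_printoptions(precision=4,suppress=True)
for n in ["side","top","wrist"]:
    im=optics.camera(n); cv2.imwrite(f"pics/a_{n}.png",im[:,:,::-1])
    c=optics.calibration(n); print(n,c)
print(status.get_clock(),status.get_ee_pos(),status.get_ee_rot(),arm.tcp_to_tips)
E
```

```text
side {'fx': 519.1365867975275, 'fy': 519.1365867975275, 'cx': 283.4566343303976, 'cy': 206.0320293657787, 'dist_coeffs': array([-0.1218,  0.    ,  0.    ,  0.    ,  0.    ]), 'R': array([[ 0.9943,  0.1031,  0.0256],
       [ 0.0646, -0.3951, -0.9163],
       [-0.0843,  0.9128, -0.3996]]), 't': array([-0.5407,  0.076 ,  1.0265])}
top {'fx': 414.64158006178945, 'fy': 414.64158006178945, 'cx': 284.5960157844399, 'cy': 208.86092323884242, 'dist_coeffs': array([-0.0735,  0.    ,  0.    ,  0.    ,  0.    ]), 'R': array([[-0.0531, -0.9986,  0.0024],
       [-0.9742,  0.0513, -0.22  ],
       [ 0.2195, -0.014 , -0.9755]]), 't': array([0.0115, 0.5869, 0.8187])}
wrist {'fx': 325.7985262344129, 'fy': 325.7985262344129, 'cx': 280.33956807877996, 'cy': 204.1608938217487, 'dist_coeffs': array([-0.0273,  0.    ,  0.    ,  0.    ,  0.    ]), 'R': array([[ 0.2588, -0.9659, -0.0009],
       [-0.9213, -0.2471,  0.3003],
       [-0.2903, -0.0769, -0.9539]]), 't': array([-0.6238, -0.0399,  0.3806])}
0.15 [ 0.1617 -0.6033  0.2497] [ 0.5612 -0.5607  0.4308 -0.4301] 0.019
```

View pics/a_side.png

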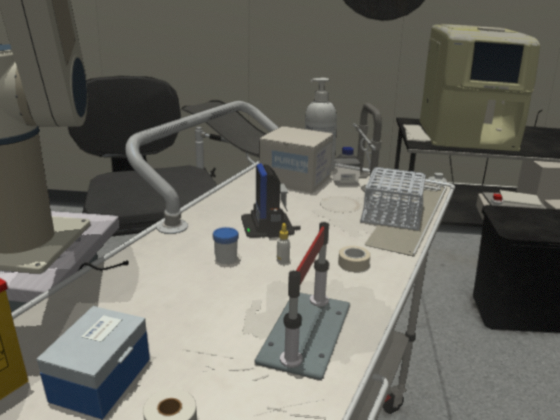

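View pics/a_top.png

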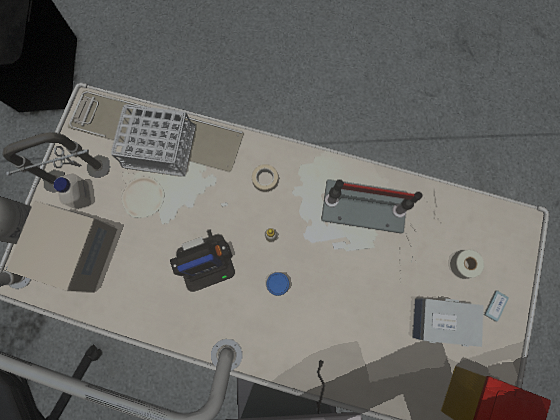

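View pics/a_wrist.png

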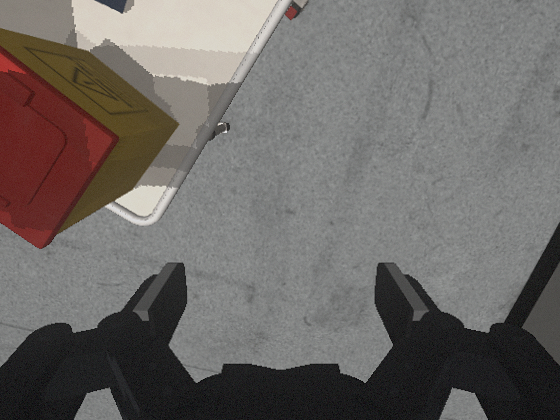

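```bash
cat > h.py <<'E'
import cv2,numpy as np
np.set_printoptions(precision=4,suppress=True)
from workcell import optics
def ray(c,uv):
    K=np.array([[c['fx'],0,c['cx']],[0,c['fy'],c['cy']],[0,0,1.]])
    p=cv2.undistortPoints(np.array([[uv]],float),K,np.array(c['dist_coeffs']))[0,0]
    R=np.array(c['R']);t=np.array(c['t'])
    d=R.T@np.array([p[0],p[1],1]); return -R.T@t,d/np.linalg.norm(d)
def plane(c,uv,z):
    o,d=ray(c,uv); return o+d*(z-o[2])/d[2]
def tri(l):
    A=np.zeros((3,3));b=np.zeros(3);rs=[ray(c,uv) for c,uv in l]
    for o,d in rs:
        P=np.eye(3)-np.outer(d,d);A+=P;b+=P@o
    X=np.linalg.solve(A,b); return X,[np.linalg.norm(np.cross(X-o,d)) for o,d in rs]
def proj(c,X):
    K=np.array([[c['fx'],0,c['cx']],[0,c['fy'],c['cy']],[0,0,1.]])
    return cv2.projectPoints(np.array([X],float).reshape(-1,1,3),cv2.Rodrigues(np.array(c['R']))[0],np.array(c['t']),K,np.array(c['dist_coeffs']))[0][:,0]
def crop(im,x0,y0,x1,y1,s,f):
    cv2.imwrite(f,cv2.resize(im[y0:y1,x0:x1],None,fx=s,fy=s,interpolation=cv2.INTER_CUBIC))
E
python3 - <<'E'
from h import *
T=cv2.imread('pics/a_top.png');S=cv2.imread('pics/a_side.png')
a=cv2.resize(T[215:305,150:250],(400,360),interpolation=2);b=cv2.resize(S[155:245,225:325],(400,360),interpolation=2)
cc=cv2.resize(T[165:245,310:430],(400,267),interpolation=2);d=cv2.resize(S[215:375,255:375],(200,267),interpolation=2)
o=np.zeros((600,800,3),np.uint8)
o[:360,:400]=a;o[:360,400:]=b;o[330:597,:400]=cc;o[330:597,500:700]=d
cv2.imwrite('pics/b.png',o[:600])
ct=optics.calibration('top');cs=optics.calibration('side')
print('top cam',ray(ct,(0,0))[0],'side cam',ray(cs,(0,0))[0])
print('term ~',plane(ct,(202,262),.1),'cup',plane(ct,(278,284),.058),'drop',plane(ct,(271,235),.07),'tape',plane(ct,(265,178),.024), 'side:',plane(cs,(226,233),.058),plane(cs,(355,256),.024))
print('bar ends',plane(ct,(338,185),.15),plane(ct,(417,195),.15))
# arch
print('arch base',plane(ct,(228,352),0))
E
```

```text
top cam [ 0.3927 -0.0071  0.9277] side cam [ 0.6193 -0.8513  0.4937]
term ~ [0.479  0.1514 0.1   ] cup [0.4298 0.0025 0.058 ] drop [0.5312 0.0119 0.07  ] tape [0.6702 0.0206 0.024 ] side: [0.4342 0.0013 0.058 ] [0.6769 0.0104 0.024 ]
bar ends [ 0.6099 -0.1249  0.15  ] [ 0.5818 -0.2781  0.15  ]
arch base [0.2931 0.1177 0.    ]
```

View pics/b.png

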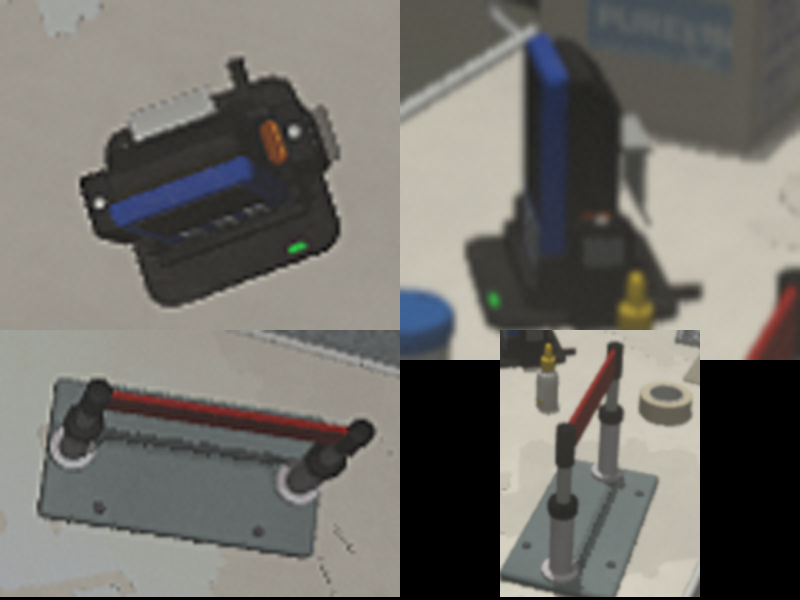

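```bash
python3 - <<'E'
from h import *
ct=optics.calibration('top');cs=optics.calibration('side')
for a,b in [((228,352),(173,226)),((225,385),(152,185)),((215,400),(134,155)),((195,411),(145,133)),((150,415),(190,118)),((100,405),(215,110)),((0,357),(243,106)),((0,357),(270,125))]:
    print(a,b,*tri([(ct,a),(cs,b)]))
T=cv2.imread('pics/a_top.png');S=cv2.imread('pics/a_side.png')
crop(T,0,320,300,420,2.6,'pics/c.png'); crop(S,80,60,340,240,3,'pics/d.png')
E
```

```text
(228, 352) (173, 226) [0.2937 0.1168 0.0066] [np.float64(0.0001311709093877942), np.float64(0.0001311709093878868)]
(225, 385) (152, 185) [0.249  0.1135 0.0996] [np.float64(0.005723893201851789), np.float64(0.005723893201851822)]
(215, 400) (134, 155) [0.2247 0.1196 0.1609] [np.float64(0.005528009389342712), np.float64(0.005528009389342652)]
(195, 411) (145, 133) [0.2281 0.1501 0.2003] [np.float64(0.0059802096792687005), np.float64(0.005980209679268715)]
(150, 415) (190, 118) [0.2663 0.2253 0.2205] [np.float64(0.043141640638528156), np.float64(0.04314164063852822)]
(100, 405) (215, 110) [0.2936 0.3076 0.2207] [np.float64(0.05270221430641227), np.float64(0.05270221430641242)]
(0, 357) (243, 106) [0.3462 0.5102 0.1808] [np.float64(0.030209821412661514), np.float64(0.030209821412661587)]
(0, 357) (270, 125) [0.3778 0.5511 0.1225] [np.float64(0.06748659879158876), np.float64(0.06748659879158864)]
```

View pics/c.png

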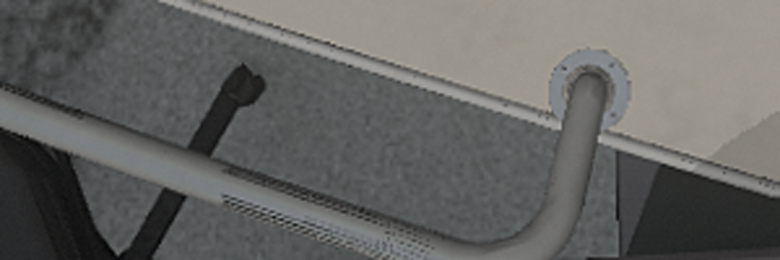

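View pics/d.png

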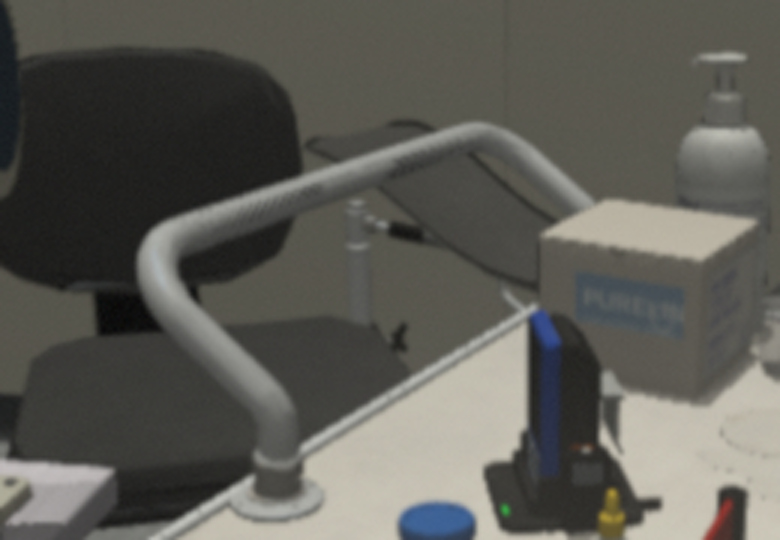

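```bash
python3 - <<'E'
from h import *
from workcell import kinematics,status
from scipy.optimize import least_squares
q=status.get_ee_rot();Q=[];P=[]
for r in np.linspace(.4,.8,6):
  for z in (.1,.25,.4):
    s=kinematics.inverse_kinematics([r*.26,-r*.966,z],q)
    if s is not None: Q.append(s);P.append((r,z))
Q=np.array(Q);P=np.array(P);print(Q[:4])
f=lambda p:np.r_[p[0]+p[1]*np.sin(Q[:,1])+p[2]*np.sin(Q[:,1]+Q[:,2])-P[:,0], p[3]+p[1]*np.cos(Q[:,1])+p[2]*np.cos(Q[:,1]+Q[:,2])-P[:,1]]
s=least_squares(f,[0,.4,.4,.1]);print(s.x,abs(s.fun).max())
for z in (.11,.16,.25):
  g=lambda q:[s.x[0]+s.x[1]*np.sin(q[0])+s.x[2]*np.sin(q[0]+q[1])-.5, s.x[3]+s.x[1]*np.cos(q[0])+s.x[2]*np.cos(q[0]+q[1])-z]
  w=least_squares(g,[0.2,1.8]).x; print(z,w,'elbow r',s.x[0]+s.x[1]*np.sin(w[0]),'elbow drop-to-wrist',-s.x[2]*np.cos(sum(w)))
print(status.get_clock())
E
```

```text
[[-1.3376  0.3826  2.203  -0.      0.5571 -0.0286]
 [-1.3376  0.0844  2.097  -0.      0.9614 -0.0286]
 [-1.3376 -0.0925  1.9046 -0.      1.3308 -0.0286]
 [-1.3327  0.4625  2.0352 -0.      0.6451 -0.0237]]
[-0.0278  0.5473  0.4841 -0.0222] 0.03424349093634638
0.11 [0.4062 2.0362] elbow r 0.18843091183943136 elbow drop-to-wrist 0.3705718563811884
0.16 [0.3322 2.0033] elbow r 0.1506503946718686 elbow drop-to-wrist 0.3351919609554681
0.25 [0.222  1.9198] elbow r 0.09266676749458606 elbow drop-to-wrist 0.2616838465099827
0.15
```

```bash
cat >> h.py <<'E'
from scipy.spatial.transform import Rotation as Ro
def quat(xdir):  # tool pointing down with jaw axis xdir (world, horizontal)
    x=np.array([xdir[0],xdir[1],0.]);x/=np.linalg.norm(x);y=np.array([0,0,-1.]);z=np.cross(x,y)
    q=Ro.from_matrix(np.c_[x,y,z]).as_quat();return [float(v) for v in (q[3],q[0],q[1],q[2])]
E
python3 - <<'E'
from h import *
from workcell import kinematics,status
c=optics.calibration('wrist');p=status.get_ee_pos();q=status.get_ee_rot()
M=Ro.from_quat([q[1],q[2],q[3],q[0]]).as_matrix();print(M)
C=-np.array(c['R']).T@c['t'];print('cam in tool',M.T@(C-p),'fwd in tool',M.T@np.array(c['R'])[2])
ct=optics.calibration('top')
a=plane(ct,(178,268.75),.132);b=plane(ct,(212.5,256),.132);d=b-a;print(a,b,np.linalg.norm(d),'termx',d/np.linalg.norm(d))
tx=d/np.linalg.norm(d);ty=np.array([-tx[1],tx[0]])
for s in(1,-1):print(s,kinematics.inverse_kinematics([.48,.15,.25],quat(s*ty)))
bx=np.array([-.18,-.98]);by=np.array([.98,-.18])
for s in(1,-1):print(s,kinematics.inverse_kinematics([.58,-.2,.3],quat(s*by)))
E
```

```text
[[ 0.2588 -0.0003  0.9659]
 [-0.9659  0.0012  0.2588]
 [-0.0012 -1.      0.    ]]
cam in tool [-0.0007 -0.1247  0.0762] fwd in tool [ 0.0002  0.9538 -0.3003]
[0.465  0.1917 0.132 ] [0.4862 0.1249 0.132 ] 0.07008889179420189 termx [ 0.3026 -0.9531  0.    ]
1 [ 0.2792  0.2443  1.8961 -0.      1.0012 -0.0282]
-1 None
1 [-0.3515  0.3551  1.6112 -0.      1.1752 -0.1698]
-1 None
```

```bash
cat > v1.py <<'E'
from h import *
from workcell import arm,kinematics,status
import pickle
by=np.array([.98,-.18]); q=quat(by)
ty=np.array([.9531,.3026]); qt=quat(ty)
out={}
def snap(n):
    c=optics.calibration('wrist');im=optics.camera('wrist')[:,:,::-1].copy();cv2.imwrite(f'pics/{n}.png',im);out[n]=(c,im)
arm.move_to([.597,-.225,.31],q);snap('s1')
arm.move_to([.597,-.165,.31],q);snap('s2')
print(status.get_clock())
arm.move_to([.48,.13,.27],qt);snap('t1')
arm.move_to([.475,.16,.27],qt);snap('t2')
print(status.get_clock(),status.get_ft_force())
pickle.dump({k:(dict(v[0]),v[1]) for k,v in out.items()},open('v1.pkl','wb'))
o=np.zeros((600,800,3),np.uint8)
for i,k in enumerate(out): o[300*(i//2):300*(i//2)+300,400*(i%2):400*(i%2)+400]=cv2.resize(out[k][1],(400,300))
cv2.imwrite('pics/v1.png',o)
E
python3 v1.py
```

```text
2.6833
4.25 [-0.0348 -0.5789  0.1545]
```

View pics/v1.png

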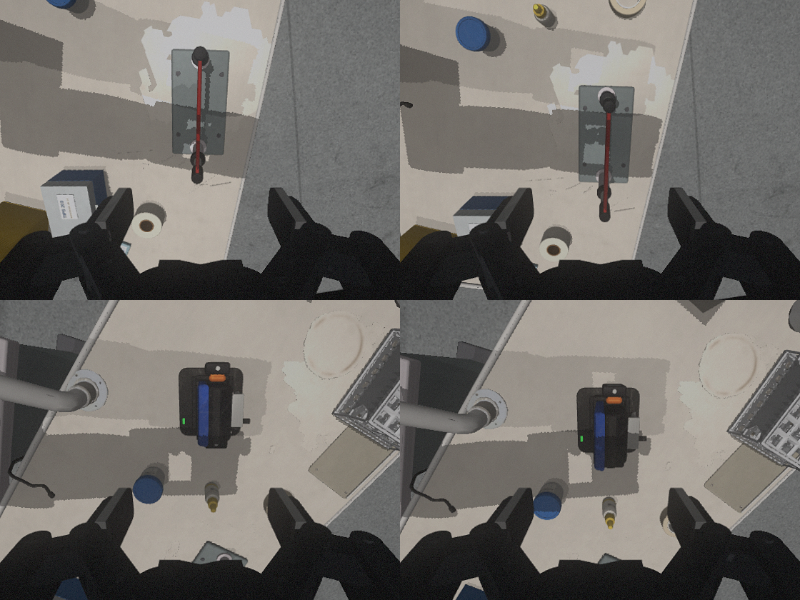

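```bash
python3 - <<'E'
from h import *
import pickle
D=pickle.load(open('v1.pkl','rb'))
o=np.zeros((600,800,3),np.uint8)
def put(k,x0,y0,w,h,s,X,Y): o[Y:Y+h*s,X:X+w*s]=cv2.resize(D[k][1][y0:y0+h,x0:x0+w],(w*s,h*s),interpolation=cv2.INTER_CUBIC)
put('s1',255,55,50,200,3,0,0);put('s2',825-560,110,50,200,3,150,0)
put('t1',240,75,125,145,4,300,0)
cv2.imwrite('pics/e1.png',o)
o[:]=0
put('t2',240,95,120,145,4,0,0);cv2.imwrite('pics/e2.png',o[:,:500])
E
```

```text
(no output)
```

View pics/e1.png

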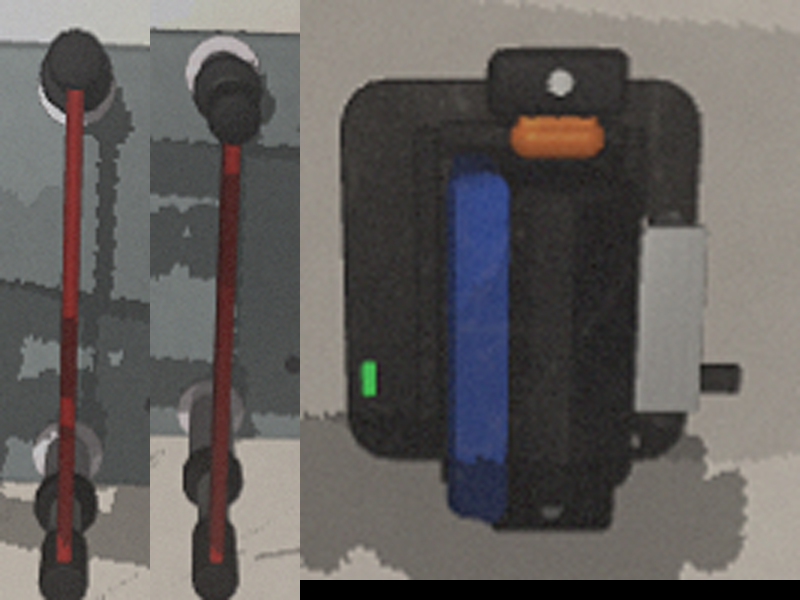

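View pics/e2.png

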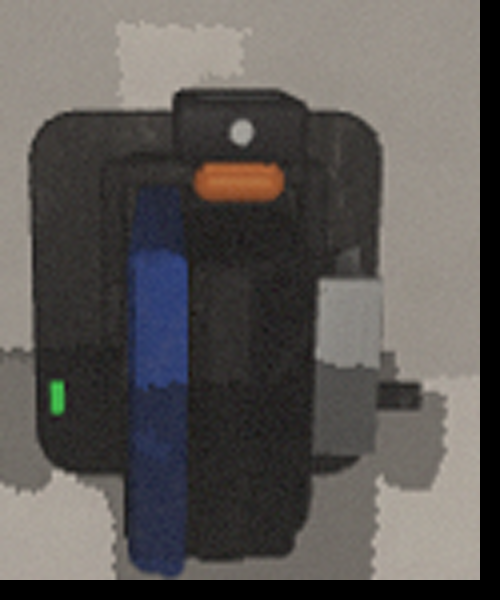

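```bash
cat > m1.py <<'E'
from h import *
import pickle
D=pickle.load(open('v1.pkl','rb'))
c1,c2=D['t1'][0],D['t2'][0]
f1=lambda p:(240+(p[0]-300)/4-.4,75+p[1]/4-.4); f2=lambda p:(240+p[0]/4-.4,95+p[1]/4-.4)
P={}
for n,a,b in [('clipA_in',(642,226),(318,280)),('clipA_out',(704,228),(382,280)),('clipB_out',(700,411),(375,452)),('clipB_in',(635,411),(314,455)),
  ('blueTL',(448,172),(130,250)),('blueBL',(447,510),(129,568)),('blueBR',(506,520),(185,573)),('catchC',(558,137),(240,182)),('towerdot',(560,83),(241,132)),('green',(369,378),(58,398))]:
    X,r=tri([(c1,f1(a)),(c2,f2(b))]);P[n]=X;print(n,X,r[0])
d=P['clipB_out']-P['clipA_out'];print(np.linalg.norm(d),d/np.linalg.norm(d))
A=plane(c1,f1((704,228)),.087);B=plane(c1,f1((700,411)),.087);A2=plane(c2,f2((382,280)),.087);B2=plane(c2,f2((375,452)),.087)
print('z.087',A,B,A2,B2,np.linalg.norm(A-B))
# blue mask
for k in('t1','t2'):
    im=D[k][1];c=D[k][0];h=cv2.cvtColor(im,cv2.COLOR_BGR2HSV)
    m=cv2.inRange(h,(105,90,30),(130,255,255));m[:,:250]=0;m[:,320:]=0;m[:90]=0;m[240:]=0
    ys,xs=np.nonzero(m)
    L=[];Rr=[]
    for y in range(ys.min()+8,ys.max()-7):
        r=xs[ys==y]; L.append((r.min()-.5,y));Rr.append((r.max()+.5,y))
    for nm,E in(('L',L),('R',Rr)):
        E=np.array(E,float);p=np.polyfit(E[:,1],E[:,0],1)
        res=abs(E[:,0]-np.polyval(p,E[:,1]))<1.2;p=np.polyfit(E[res,1],E[res,0],1)
        y0,y1=ys.min(),ys.max()
        a=plane(c,(np.polyval(p,y0),y0),.132);b=plane(c,(np.polyval(p,y1),y1),.132)
        dd=b-a;print(k,nm,a,b,np.linalg.norm(dd),np.degrees(np.arctan2(dd[1],dd[0])))
# bar
for k,x0,x1,y0,y1 in(('s1',255,305,75,250),('s2',265,315,140,305)):
    im=D[k][1];c=D[k][0];h=cv2.cvtColor(im,cv2.COLOR_BGR2HSV)
    m=cv2.inRange(h,(0,120,40),(8,255,255))|cv2.inRange(h,(172,120,40),(180,255,255))
    mm=np.zeros_like(m);mm[y0:y1,x0:x1]=m[y0:y1,x0:x1]
    ys,xs=np.nonzero(mm);print(k,ys.min(),ys.max())
    E=np.array([(xs[ys==y].mean(),y,np.ptp(xs[ys==y])+1) for y in range(ys.min(),ys.max()+1) if (ys==y).any()])
    p=np.polyfit(E[:,1],E[:,0],1);print('width',E[:8,2],E[-8:,2],'res',(E[:,0]-np.polyval(p,E[:,1])).std())
    D[k+'e']=[(np.polyval(p,y),y) for y in(ys.min()-.5,ys.max()+.5)]
    a,b=[plane(c,e,.15) for e in D[k+'e']];dd=b-a;print(a,b,np.linalg.norm(dd),dd/np.linalg.norm(dd))
for i in(0,1):print('bar end',tri([(D['s1'][0],D['s1e'][i]),(D['s2'][0],D['s2e'][i])]))
E
python3 m1.py
```

```text
clipA_in [0.5038 0.1909 0.092 ] 0.00017844574705525417
clipA_out [0.519  0.1947 0.0863] 0.0002146368441685558
clipB_out [0.5331 0.1534 0.0856] 0.00024349598954944357
clipB_in [0.5171 0.1498 0.0921] 9.208042705413678e-05
blueTL [0.4582 0.1909 0.1329] 0.00017795563972799983
blueBL [0.4781 0.1261 0.1368] 0.00010185867285226396
blueBR [0.4914 0.1253 0.1284] 9.000024740726668e-05
catchC [0.4821 0.2037 0.0563] 2.377639557949143e-05
towerdot [0.4781 0.2159 0.06  ] 5.580494174398147e-05
green [0.4539 0.1214 0.0124] 5.131423935826859e-05
0.04365405364716175 [ 0.3243 -0.9458 -0.0159]
z.087 [0.5186 0.1946 0.087 ] [0.533  0.1536 0.087 ] [0.519  0.1948 0.087 ] [0.5325 0.1537 0.087 ] 0.04347103840038744
t1 L [0.4571 0.1934 0.132 ] [0.4794 0.1223 0.132 ] 0.07450095070842248 -72.60500443501473
t1 R [0.4688 0.1971 0.132 ] [0.491  0.1259 0.132 ] 0.07450788007335478 -72.70275848317753
t2 L [0.4537 0.202  0.132 ] [0.4809 0.1235 0.132 ] 0.08312675323433952 -70.8645175971154
t2 R [0.466  0.2059 0.132 ] [0.4902 0.1264 0.132 ] 0.08310475253466675 -73.10208991741085
s1 85 242
width [5. 5. 5. 5. 6. 5. 6. 5.] [4. 4. 5. 5. 5. 5. 5. 2.] res 0.26851846515206806
[ 0.6116 -0.1364  0.15  ] [ 0.5823 -0.275   0.15  ] 0.1416361279321892 [-0.2069 -0.9784  0.    ]
s2 158 297
width [5. 6. 5. 6. 5. 5. 6. 5.] [2. 3. 2. 2. 4. 4. 4. 3.] res 0.4424104020691471
[ 0.6115 -0.1365  0.15  ] [ 0.5822 -0.2753  0.15  ] 0.14186358137713986 [-0.206  -0.9786  0.    ]
bar end (array([ 0.6115, -0.1364,  0.1505]), [np.float64(6.0457550738212306e-05), np.float64(6.045755073826923e-05)])
bar end (array([ 0.5824, -0.2743,  0.1516]), [np.float64(1.9469344448559244e-05), np.float64(1.946934444850038e-05)])
```

```bash
python3 - <<'E'
from h import *
from workcell import arm,jaws,status
an=np.radians(-71.8);tx=np.array([np.cos(an),np.sin(an)]);ty=np.array([-tx[1],tx[0]])
q=quat(ty);o=[.4887,.1627]
arm.move_to([*o,.20],q)
print(status.get_clock(),status.get_ee_pos())
print(arm.move_straight([*o,.113],velocity=.08,until_force=6),status.get_ee_pos())
f0=status.get_ft_force();jaws.clamp(60)
print('w',status.get_width(),status.get_ee_pos(),status.get_ft_force()-f0,status.get_moment(),status.get_clock())
im=optics.camera('wrist');cv2.imwrite('pics/g1.png',im[:,:,::-1])
im=optics.camera('side');cv2.imwrite('pics/g2.png',im[60:260,160:360,::-1].repeat(3,0).repeat(3,1))
E
```

```text
4.6417 [0.4884 0.1618 0.1996]
False [0.4891 0.1628 0.1134]
w 0.041276136207151315 [0.4889 0.1627 0.1135] [-0.6616 -0.4922  5.0532] [-0.0745  0.1761  0.0097] 6.3583
```

View pics/g1.png

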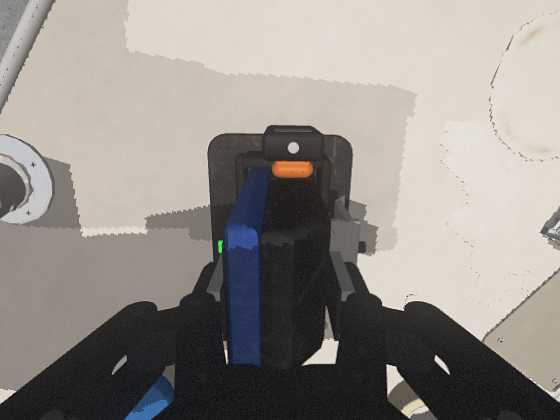

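View pics/g2.png

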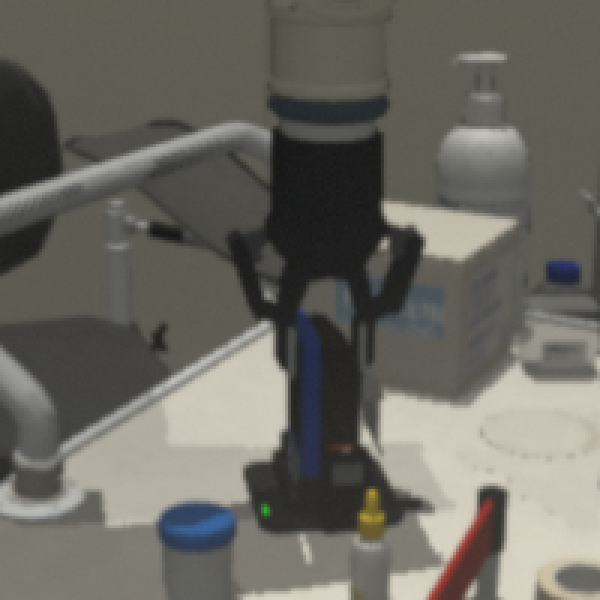

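```bash
python3 - <<'E'
from h import *
from workcell import arm,jaws,status
p=status.get_ee_pos();print(status.get_ft_force())
arm.move_straight([p[0],p[1],p[2]+.018],velocity=.03)
print(status.get_ft_force(),status.get_width(),status.get_ee_pos())
arm.move_straight([p[0],p[1],.255],velocity=.12);arm.pause(.2)
print(status.get_ft_force(),status.get_moment(),status.get_width(),status.get_ee_pos(),status.get_ee_rot(),status.get_clock())
for n in('wrist','side','top'):
    im=optics.camera(n);cv2.imwrite(f'pics/l_{n}.png',im[:,:,::-1])
im=cv2.imread('pics/l_side.png');crop(im,180,20,380,240,3,'pics/l2.png')
import pickle;pickle.dump(dict(optics.calibration('wrist')),open('lw.pkl','wb'))
E
```

```text
[ 0.0206 -0.3728  5.407 ]
[-0.3403 -0.3398 -3.9992] 0.041209979359778603 [0.4889 0.1628 0.1316]
[-0.2416  0.6609 -2.825 ] [ 0.0057  0.0427 -0.0329] 0.0414099455604799 [0.4885 0.1627 0.2543] [-0.6981  0.6983  0.1114 -0.1123] 8.6083
```

View pics/l_wrist.png

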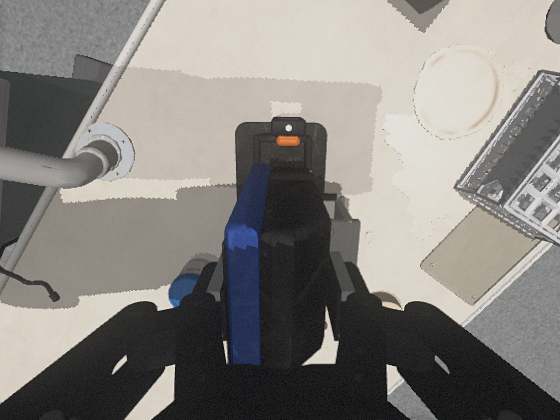

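View pics/l2.png

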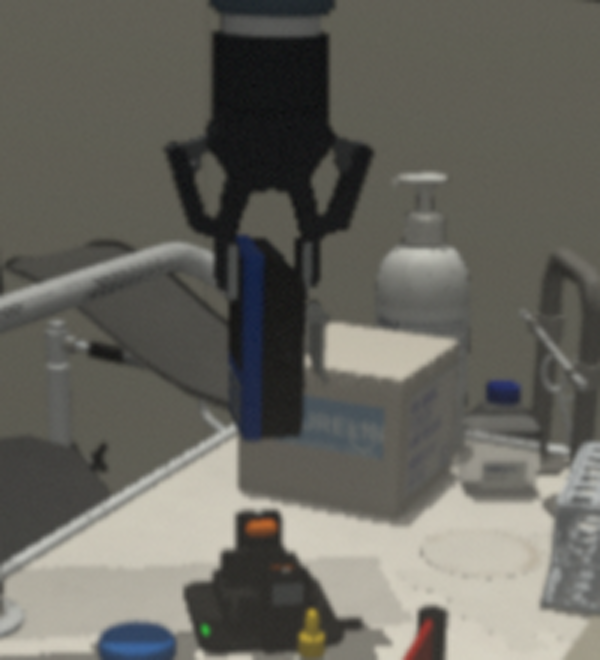

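```bash
cat > bar.py <<'E'
from h import *
bd=np.array([-.2065,-.9785]);bd/=np.linalg.norm(bd);by=np.array([-bd[1],bd[0]]);mid=np.array([.5969,-.2054])
qb=quat(by)
tgt=mid-.0265*by
E
python3 - <<'E'
from bar import *
from workcell import arm,jaws,status
p=status.get_ee_pos()
arm.move_straight([p[0],p[1],.30],velocity=.15)
arm.move_to([*tgt,.30],qb)
arm.move_straight([*tgt,.235],velocity=.1);arm.pause(.3)
e=status.get_ee_pos();print(tgt,e,(e[:2]-tgt)@by,status.get_ft_force(),status.get_moment(),status.get_width(),status.get_clock())
import pickle
R={}
for n in('wrist','side','top'):
    c=dict(optics.calibration(n));im=optics.camera(n)[:,:,::-1].copy();cv2.imwrite(f'pics/h_{n}.png',im);R[n]=(c,im)
pickle.dump((R,e),open('hov.pkl','wb'))
crop(R['side'][1],220,100,400,350,2.4,'pics/h2.png');crop(R['top'][1],290,120,450,260,5,'pics/h3.png')
E
```

```text
[ 0.571  -0.1999] [ 0.5712 -0.2001  0.2356] 0.00022605464925283113 [-0.3093 -0.3949 -3.9664] [-0.0172  0.0476 -0.0257] 0.041133699152641486 11.7
```

View pics/h_wrist.png

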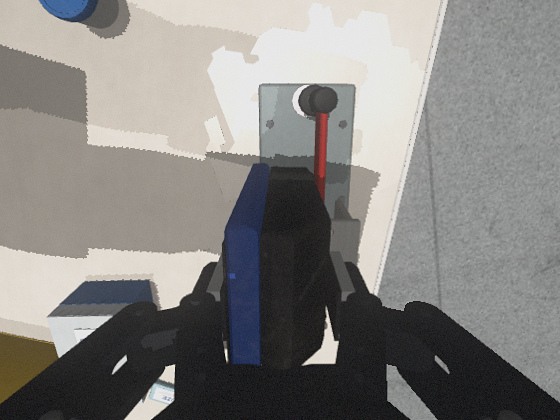

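View pics/h2.png

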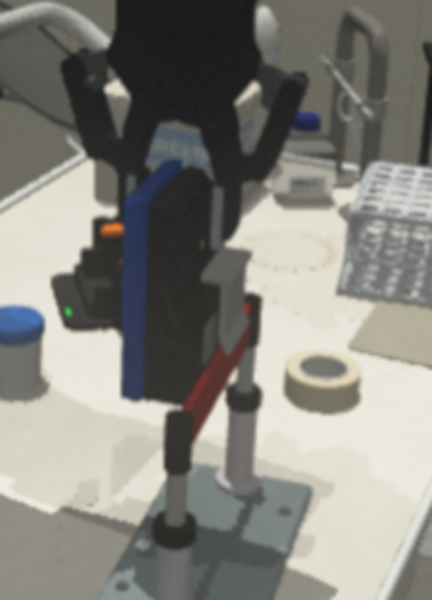

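View pics/h3.png

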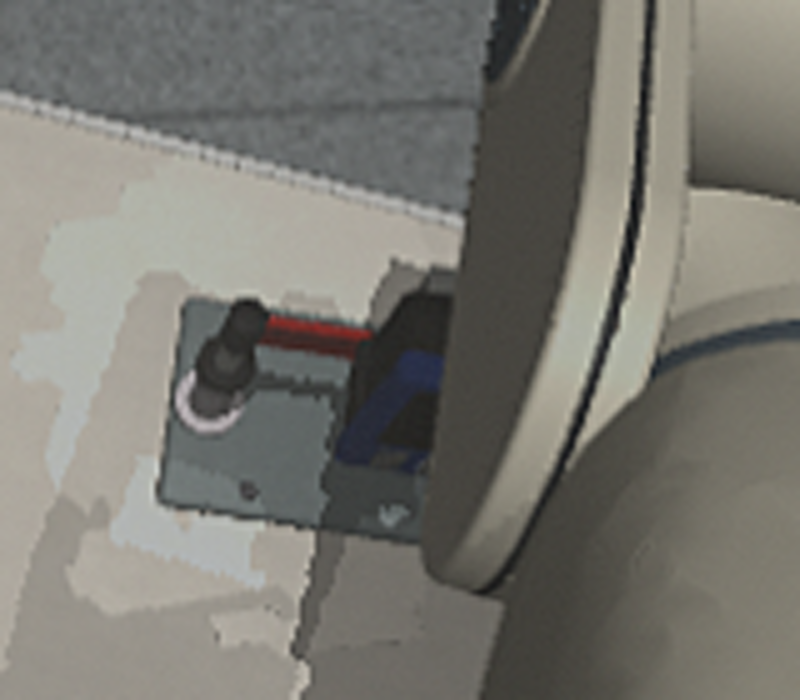

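```bash
python3 - <<'E'
from bar import *
import pickle
R,e=pickle.load(open('hov.pkl','rb'))
def T(x,y,z): return np.r_[e[:2]+x*bd+y*by, e[2]-.107+z]
c,im=R['side'];x0,y0=265,190;s=6
o=cv2.resize(im[y0:y0+100,x0:x0+80],None,fx=s,fy=s,interpolation=cv2.INTER_CUBIC)
def L(P,col):
    p=(proj(c,np.array(P))-[x0,y0]+.5)*s
    cv2.polylines(o,[np.int32(np.round(p)).reshape(-1,1,2)],False,col,1)
t=.022
L([T(t,.021,.081),T(t,.039,.081),T(t,.039,.076),T(t,.036,.076),T(t,.036,.04),T(t,.040,.033)],(0,255,255))
L([T(-t,.021,.081),T(-t,.039,.081),T(t,.039,.081)],(0,255,255))
for h in(-.0025,.0025):
    L([np.r_[mid+k*bd+h*by,.1505] for k in(-.065,.065)],(0,255,0))
L([T(.036,.021,0),T(.036,.021,.126)],(255,0,255));
L([T(.036,-.021,0),T(.036,-.021,.126)],(255,255,0))
cv2.imwrite('pics/ov.png',o)
E
```

```text
(no output)
```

View pics/ov.png

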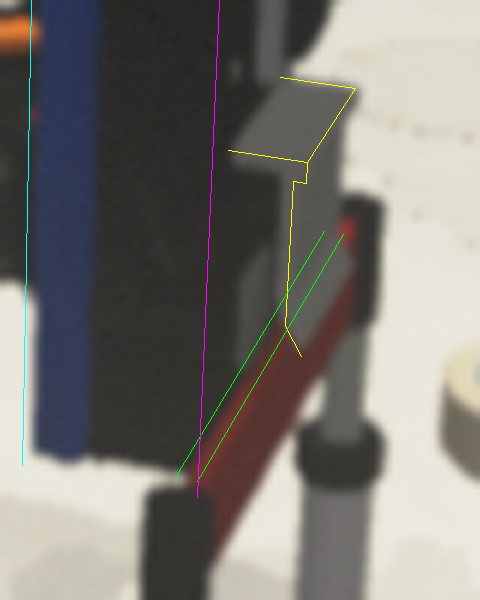

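```bash
python3 - <<'E'
from h import *
import pickle
R,e=pickle.load(open('hov.pkl','rb'))
im=R['side'][1][195:275,285:335];im=np.clip(im.astype(float)*1.5+10,0,255).astype(np.uint8)
a=cv2.resize(im,None,fx=7,fy=7,interpolation=cv2.INTER_CUBIC)
w=R['wrist'][1][80:250,290:370];w=np.clip(w.astype(float)*1.8+10,0,255).astype(np.uint8);w=cv2.resize(w,(263,560),interpolation=cv2.INTER_CUBIC)
o=np.zeros((560,640,3),np.uint8);o[:,:350]=a;o[:,360:360+263]=w;cv2.imwrite('pics/z.png',o)
E
```

```text
(no output)
```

View pics/z.png

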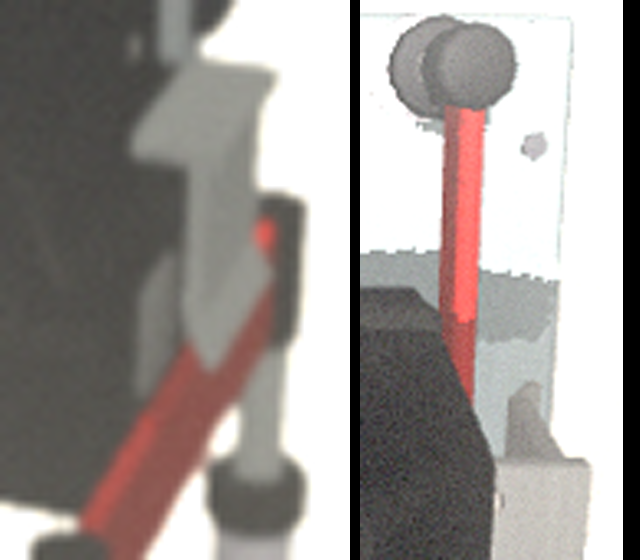

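```bash
python3 - <<'E'
from bar import *
import pickle
R,e=pickle.load(open('hov.pkl','rb'))
def T(x,y,z): return np.r_[e[:2]+x*bd+y*by, e[2]-.107+z]
c,im=R['wrist'];x0,y0=300,90;s=6
o=cv2.resize(np.clip(im[y0:y0+150,x0:x0+75].astype(float)*1.8,0,255).astype(np.uint8),None,fx=s,fy=s,interpolation=cv2.INTER_CUBIC)[:600+300]
def L(P,col):
    p=(proj(c,np.array(P))-[x0,y0]+.5)*s
    cv2.polylines(o,[np.int32(np.round(p)).reshape(-1,1,2)],False,col,1)
t=-.022
L([T(t,.032,.076),T(t,.032,.04),T(t,.036,.033),T(t,.04,.033),T(t,.036,.04),T(t,.036,.076)],(0,255,255))
L([T(t,.021,.081),T(t,.039,.081),T(-t,.039,.081),T(-t,.021,.081)],(255,255,0))
for h in(-.0025,.0025): L([np.r_[mid+k*bd+h*by,.1505] for k in(-.065,.01)],(0,255,0))
L([T(-.036,.021,.126),T(.036,.021,.126)],(255,0,255))
cv2.imwrite('pics/ov2.png',cv2.resize(o,None,fx=.66,fy=.66))
E
```

```text
(no output)
```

View pics/ov2.png

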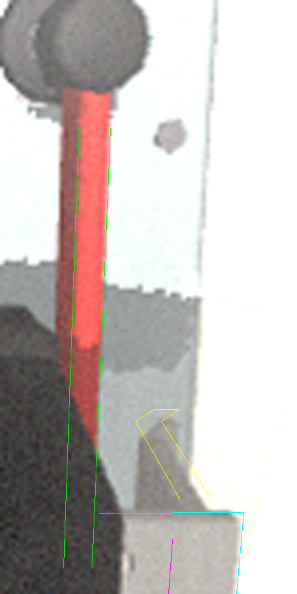

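```bash
python3 - <<'E'
from bar import *
from workcell import arm,jaws,status
def favg(n=8):
    F=[]
    for _ in range(n): arm.pause(.03);F.append(np.r_[status.get_ft_force(),status.get_moment()])
    return np.mean(F,0),np.std(F,0)[:3]
f0=favg();print('W',*f0)
print(arm.move_straight([*tgt,.188],velocity=.06,until_force=5),status.get_ee_pos())
f=favg();print('ins',f[0]-f0[0],status.get_clock())
c=dict(optics.calibration('side'));im=optics.camera('side')[:,:,::-1].copy();cv2.imwrite('pics/i_side.png',im);crop(im,265,195,345,295,6,'pics/i2.png')
w=optics.camera('wrist')[:,:,::-1].copy();cv2.imwrite('pics/i_w.png',w)
E
```

```text
W [-0.1943 -0.2972 -3.9738  0.0184 -0.0018  0.0041] [0.5744 0.3126 0.4851]
False [ 0.5713 -0.2     0.1883]
ins [ 0.4211  0.4445 -0.0126 -0.0069 -0.0053 -0.0254] 13.3167
```

View pics/i2.png

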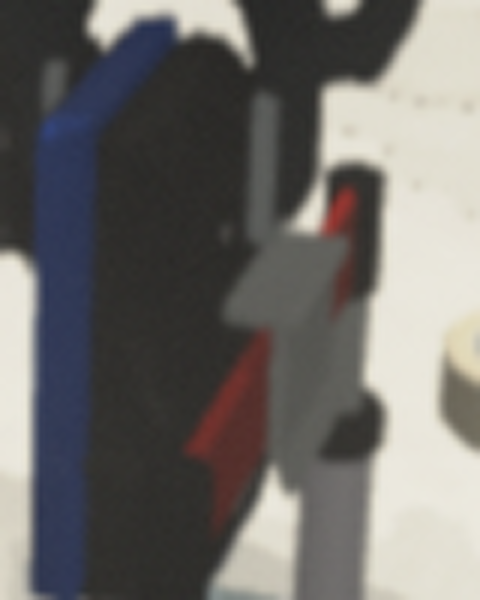

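View pics/i_w.png

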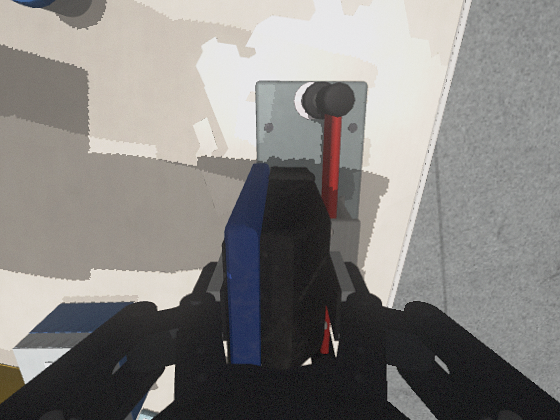

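```bash
python3 - <<'E'
from bar import *
from workcell import arm,jaws,status
def favg(n=10):
    F=[]
    for _ in range(n): arm.pause(.03);F.append(np.r_[status.get_ft_force(),status.get_moment()])
    return np.mean(F,0)
f0=favg();print('W',f0);D=[]
for z in(.174,.167):
    print(arm.move_straight([*tgt,z],velocity=.03,until_force=12));f=favg();e=status.get_ee_pos();D.append((e[2],f[2]));print(e,f,status.get_width())
k=(D[1][1]-D[0][1])/(D[0][0]-D[1][0]);print('k',k,'contact z',D[1][0]+(D[1][1]-f0[2])/500,status.get_clock())
im=optics.camera('side')[:,:,::-1].copy();cv2.imwrite('pics/j_side.png',im);crop(im,265,195,345,295,6,'pics/j2.png')
E
```

```text
W [ 0.4624  0.055  -3.6077  0.005   0.0103  0.0013]
False
[ 0.5712 -0.2     0.1742] [ 1.1648 -0.688  -0.3157 -0.0906 -0.2955 -0.0151] 0.0412502791456171
False
[ 0.5713 -0.2     0.1672] [ 1.6263 -0.7023  2.9253 -0.1264 -0.4753 -0.0029] 0.041300588114372566
k 463.3793435750056 contact z 0.18031187222418674 15.4167
```

View pics/j2.png

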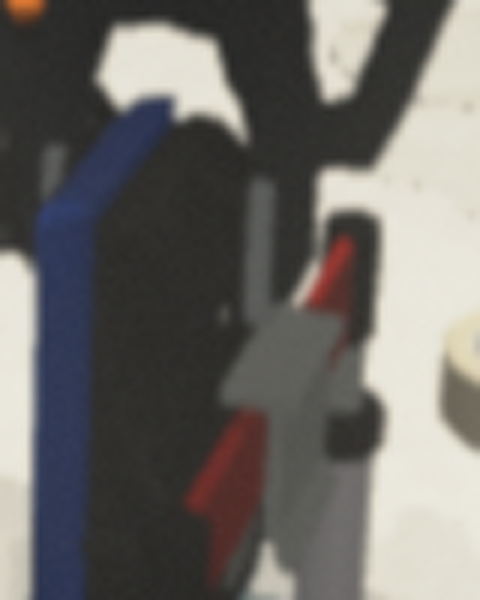

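```bash
python3 - <<'E'
from bar import *
from workcell import arm,jaws,status
def favg(n=10):
    F=[]
    for _ in range(n): arm.pause(.03);F.append(np.r_[status.get_ft_force(),status.get_moment()])
    return np.mean(F,0)
arm.move_straight([*tgt,.1628],velocity=.02,until_force=12);arm.pause(.3)
f=favg();print('tug',status.get_ee_pos(),f,status.get_width())
im=optics.camera('side')[:,:,::-1].copy();cv2.imwrite('pics/k_side.png',im)
arm.move_straight([*tgt,.1735],velocity=.03);print('eq',status.get_ee_pos(),favg())
t2=tgt+.0025*by
print(arm.move_straight([*t2,.1735],velocity=.01,until_force=3));e=status.get_ee_pos();print((e[:2]-tgt)@by,favg(),status.get_clock())
im2=optics.camera('side')[:,:,::-1].copy();cv2.imwrite('pics/k2_side.png',im2)
o=np.hstack([cv2.resize(i[190:290,265:345],None,fx=4.8,fy=4.8,interpolation=2) for i in(im,im2)]);cv2.imwrite('pics/k.png',o)
E
```

```text
tug [ 0.5712 -0.2     0.163 ] [ 1.8672 -0.718   5.353  -0.1598 -0.5728 -0.0224] 0.0410632941441089
eq [ 0.5705 -0.1998  0.1732] [ 1.2494 -0.6741  0.2942 -0.1455 -0.3608 -0.0132]
True
-0.00016820959566175292 [ 1.0687 -0.3187  0.3254 -0.0246 -0.278  -0.0014] 17.8917
```

View pics/k.png

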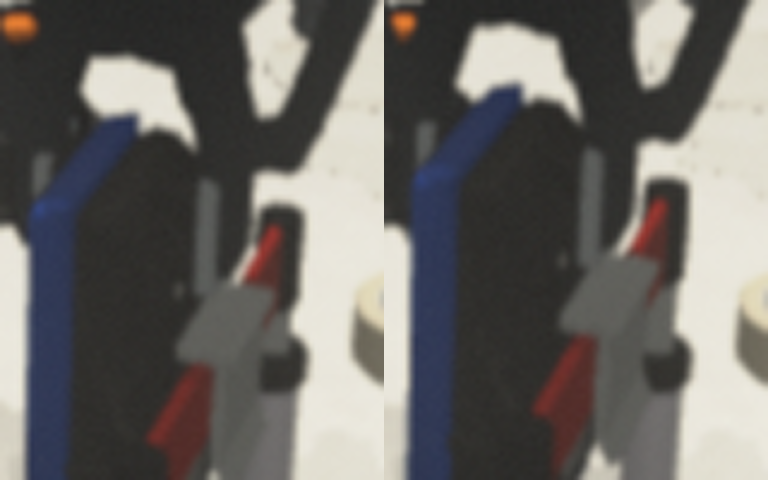

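```bash
python3 - <<'E'
from bar import *
from workcell import arm,jaws,status
def favg(n=10):
    F=[]
    for _ in range(n): arm.pause(.03);F.append(np.r_[status.get_ft_force(),status.get_moment()])
    return np.mean(F,0)
for d in(.001,.002):
    t2=tgt+d*by
    arm.move_straight([*t2,.1733],velocity=.01);e=status.get_ee_pos();print((e[:2]-tgt)@by,favg(),status.get_clock())
jaws.open_jaws();arm.pause(.8)
print(status.get_width(),status.get_ft_force(),status.get_clock())
for n in('side','wrist'): cv2.imwrite(f'pics/r_{n}.png',optics.camera(n)[:,:,::-1])
im=cv2.imread('pics/r_side.png');crop(im,240,180,360,340,3.7,'pics/r2.png')
E
```

```text
0.0002059447997842845 [-2.4548  0.6761  0.0754  0.1176  0.3462  0.0059] 18.55
0.00220652420332921 [-0.9997  0.6216  0.0542  0.068   0.1839  0.0071] 19.1333
0.08550103010209356 [ 0.4812 -0.7109 -1.5092] 20.4417
```

View pics/r2.png

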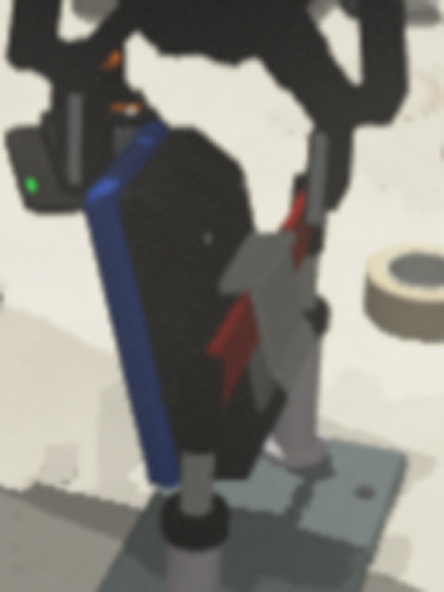

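View pics/r_wrist.png

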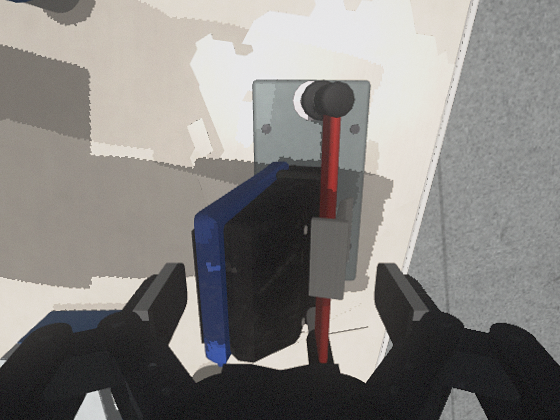

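```bash
python3 - <<'E'
from bar import *
from workcell import arm,jaws,status
t2=tgt-.005*by
arm.move_straight([*t2,.1745],velocity=.03)
arm.move_straight([*t2,.30],velocity=.1)
arm.move_to([.45,-.25,.36],qb)
arm.pause(1.0)
print(status.get_ee_pos(),status.get_ft_force(),status.get_clock())
a=optics.camera('side')[:,:,::-1].copy();t=optics.camera('top')[:,:,::-1].copy();arm.pause(.5);b=optics.camera('side')[:,:,::-1].copy()
print('diff',cv2.absdiff(a,b)[180:350,240:360].mean(), (cv2.absdiff(a,b)[180:350,240:360].max(2)>40).sum())
cv2.imwrite('pics/f_side.png',b);cv2.imwrite('pics/f_top.png',t);crop(b,200,180,390,380,3,'pics/f2.png')
E
```

```text
[ 0.45   -0.25    0.3601] [-0.9215  0.0787  0.6672] 23.95
diff 0.7625653594771242 0
```

View pics/f2.png

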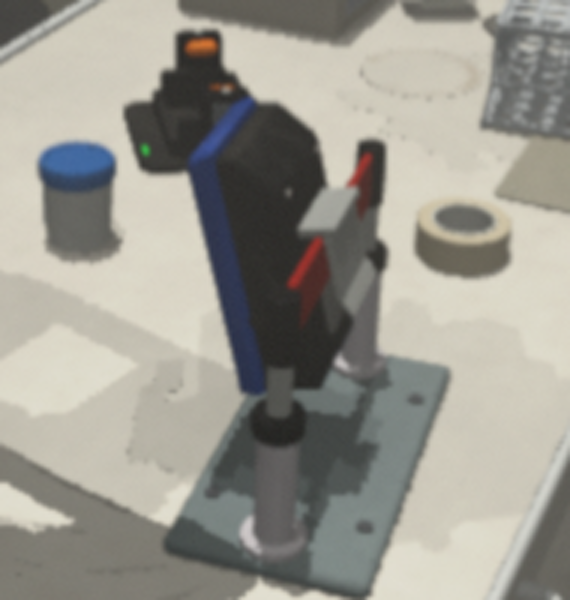

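View pics/f_top.png

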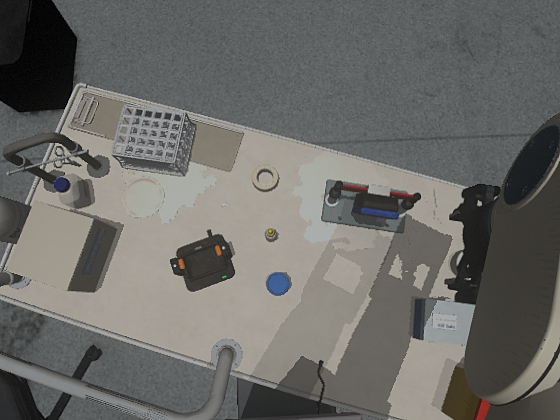

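```bash
python3 - <<'E'
from workcell import ticket,status
print(ticket.close_job(),status.get_clock())
E
```

```text
the job is handed in; nothing more can be done
the job is handed in; nothing more can be done
```

The terminal is out of the cradle and hanging by its clip on the red bar. I gave it the tug test before letting go, and I've handed the job in. The last clock reading was 23.95 s, plus about half a second before the hand-in.

- **Unplugging and hanging:** I gripped it across its thickness (jaw width 41 mm) and pulled it straight up past the catches. I then lowered the clip slot over the bar. The pictures showed no slip, and I felt no side contact going in.
- **Tug:** I pushed down about 10 mm past the point where the bar carries its weight. The extra force read about 5.3 N, which agrees with 1 cm on the bar's spring. I then eased it back up to that point before opening the jaws.
- **Last pictures:** It hangs still; two side views half a second apart show no change. It leans roughly 10–15° because the slot is wider than the bar. The cup, bottle and tape roll are at the same pixels as at the start, and the gripper is clear of everything.

**Checks that disagreed:**
- The side camera put things about 2 mm off from the wrist camera, so I placed the clip by the wrist view.
- The small move to bring the terminal's back against the bar stopped early on force noise. I repeated it in plain steps, and the side force swung between about +1 and −2.5 N while I did.
- The measured spring stiffness came out at 463 N/m against the stated 500, which is within the force noise.

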